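# Blank off a cooling-water coupling and tug-test it

## Robot

A 6-joint arm with a two-finger parallel gripper is mounted at the origin on the work surface. World frame = base frame: x ahead of the robot, y to its left, z up, the work surface at z = 0. Lengths are in mm, angles in rad, forces in N, time in s.
With the tool pointing down it reaches from about 350 to 975 mm from the base axis. Payload 7.1 kg.
Tool frame: the origin (TCP) lies at the very end of the fingers, on their centre line; the grasp point (between the pads) lies 19 mm behind it; z points along the fingers, y is the line along which they close (so a half turn about z gives the same grasp; the last joint's range is limited). The gripper opens to 88 mm and grips with 3 to 60 N. Pads are 20 mm wide; open, the fingers measure 115 mm over their backs; the gripper's body (75 mm by 178 mm) begins 61 mm behind the grasp point.
Start: joints at [1.133, 0.423, 1.63, -0, 1.089, -0.019], TCP at [254.133, 570.983, 222.675] pointing down, gripper open.
Joint ranges: [-3, 3], [-0.9, 2.11], [0.09, 2.58], [-1.31, 4.45], [0.11, 2.69], [-2.54, 2.54]. Speed limits (rad/s): [2.39, 2.39, 3.01, 3.14, 3.14, 3.14].

## Interface

Orientations are given as a rotation vector (axis times angle).
In Python, from workcell import sensors, imaging, close_job gives the robot as it stands. The module is installed in compiled form; this text tells all that it offers.
- The arm moves only by the tool servo_tool, never from a script. Its argument "steps" is a list of rows, each a list of 3 entries, a list of its own where there are three numbers: the shift along the world's x, y, z in m, then the turn, a rotation vector about the world's x, y, z in degrees, then the opening, from -1 (shut) to 1 (fully open). A call has exactly 8 rows; each row shifts and turns the commanded pose from where the row before left it; what a row does not reach is not made up. A row lasts 1/12 s, in which the tool goes at most 41.7 mm and 7.16 degrees, less where a joint would pass 70% of its speed; a pose out of reach is approached as far as the arm can. A call is refused whole if a number of a shift passes 0.0417 or a number of a turn 7.16, either way. A call with a gripper value outside its range is refused whole. The fingers move at their own pace and stop on an object; the grip force is fixed at half the most. Time passes only in rows, so rows that do not move let the fingers close, or fill a call up. It gives the time, the measured TCP pose, the force, the opening and the grip force at its end, in the units of the state.
- sensors.get_obs(): the state, without advancing time (a new reading comes with each control period).
- imaging.get_image(name): name is "scene" or "top" or "wrist"; returns a dict with "color" (420x560x3 uint8, blue, green, red), "range_z" (420x560 float32, mm along the optical axis (not along the pixel's ray), 0 where there is no reading), "vertical_fov" (degrees; the focal length in pixels is half the picture's height over the tangent of half this angle, whatever the lens; pixels are square), "cx", "cy" (the principal point, pixels), "k1" (the pictures are not rectified: a ray, as slopes to the right and down, at radius r is drawn at 1 + k1 r^2 times it, then the intrinsics apply), "rvec" (rotation vector, rad) and "tvec" (3), from world to camera coordinates, as OpenCV has them; the wrist camera has in their place "tool_from_camera" (4x4, takes a point from camera to tool coordinates, whose origin is the TCP and whose axes are the flange's). Camera axes: x right, y down, z forward; pixel columns grow to the right and rows downward; lengths in mm; the calibration is good to about 2 mm. A picture is of the moment at which its call begins: read the wrist's pose just before it.
- close_job(): hands the job in; it is judged then, once.
The state is a dict: "t": time; "qpos": joint angles; "qvel": joint speeds; "joint_torque": joint torques, N m; "ee_pos": TCP position; "orientation": TCP orientation; "ft_force": force on the tool from outside, world axes, zero at the start; "moment": the same for the moment, N m; "width": finger opening in mm; "grasp_force": force on a finger pad.
Only numpy, scipy, OpenCV 4.12 (cv2) and the standard library are available. Lean on these libraries where they do the work, as an engineer would, in place of code of your own. Each camera call takes 0.05 s, during which the arm holds its last target. There are 200 camera calls.

## Task

Before the water is turned on, close the one open quick coupling on the cooling manifold: take the blue blanking plug out of the white rack, push it into the open coupling until its collar is fully home and the thumb latch has clicked back out, without forcing it. Then check that the latch holds: pull the plug straight up with about 12 N for a good second, never with more than 25 N, and let go, leaving the plug locked in. Leave the brass inserts and everything else on the bench as they are.

Things in the scene. Friction and masses are not known exactly. Their poses are not given: they have to be found in the camera images.
- plug: Loose blanking plug, 50 to 100 g, upright in one of the rack's holes. Origin: on its axis at the underside of its collar; z up the axis. Round: yaw is free. White collar 26 mm across from 0 to 6 mm up, then a blue ribbed grip 22 mm across from 6 to 42 mm. Below: slippery stem 16 mm across down to -22 mm (a groove 9 mm across from -8 to -18), then a nose tapering to 10 mm across at -28 mm.
- plug_grip (a point): Point on the axis of the plug in the middle of its blue grip, 24 mm above the plug's origin.
- rack: White plastic block 200 x 66 x 40 mm (x, y, z), fixed; origin at the centre of its underside. Three holes, 18 mm wide and 32 mm deep, on its x axis at -70, 0 and +70 mm. The collars of the plug and of two brass inserts (25 mm across, reaching 40 mm above the block) rest on its top.
- coupling: The open quick coupling, fixed upright on the manifold, 34 mm across, 50 mm high; origin at the centre of its underside, z up, x pointing away from its thumb tab. Two like couplings, already closed by blue plugs (grips as this plug's when home), stand in the same row along its y axis, 70 mm between neighbours; the open one may be in any of the three places.
- mouth (a point): Centre of the open coupling's mouth, level with its rim, 50 mm above the coupling's origin. The bore is 17 mm across and 38 mm deep. The plug is home when its origin lies here, its collar resting on the rim.
- latch: Spring latch plate of the open coupling; its origin meets the coupling's when it is sprung out. A steel thumb tab stands out on the coupling's -x side; the plate's tooth reaches into the bore from the +x side, 10 to 17 mm below the mouth. The plug's nose meets the tooth 13 to 18 mm above home and needs about 10 N to pass, driving the plate up to 3 mm along +x.
- thumb_tab (a point): Middle of the latch's thumb tab, which draws in while the plug passes and pops out again over the last millimetre of travel, when the tooth drops into the plug's groove. Tooth wear differs from start to start and is not seen: a locked plug lifts freely by 1 to 4.5 mm before it bears on the tooth, which then holds rigidly; an unlocked plug just comes out.
- manifold: Aluminium bar 44 x 250 mm with its top 52 mm above the bench, fixed, carrying the three couplings in a row along its y axis; a brass valve with a blue lever at its +y end. Origin at the centre of its underside.
- barb_a: Brass hose-barb insert, loose, in another hole of the rack; to be left alone. Origin under its collar.
- barb_b: The other brass hose-barb insert, loose, in the rack; to be left alone. Origin under its collar.
- spanner: Loose spanner, 170 mm, near the robot; leave alone.
- driver: Loose screwdriver, 170 mm, near the robot; leave alone.
- centering_ring: Loose aluminium ring, 52 mm across, 8 mm high, near the robot; leave alone.
- blank_flange: Loose round steel flange, 70 mm across, 12 mm high, beyond the manifold; leave alone.
- gasket: Loose copper ring, 48 mm across, 4 mm high, beyond the manifold; leave alone.
- grease_jar: Loose small jar, 52 mm across, 50 mm high, beyond the manifold; leave alone.

How it is judged (in metres and radians):
On the way, in this order (a step that is already met when the one before it is completed fails the run):
1. the plug is pushed home in the open coupling (collar within 1.3 mm of the rim) and the thumb latch has sprung back out (z of plug in the frame of mouth below 0.0013 m and horizontal distance between plug and mouth below 0.003 m and x of latch in the frame of coupling below 0.001 m), for 0.2 s.
2. the locked plug is pulled up so that it bears on the latch with 8 to 15 N for 0.7 s (contact force between plug and latch between 8 and 15 N and z of plug in the frame of mouth below 0.0065 m and x of latch in the frame of coupling below 0.001 m and horizontal distance between plug and mouth below 0.003 m), for 0.7 s.
At the end, for the whole second after the job is handed in: The plug is locked in the coupling that was open: its collar is within 5 mm of the rim (the latch's own play), its axis within 3 mm of the mouth's centre and within 0.1 rad of vertical, the thumb latch is sprung back out (within 1 mm), and the plug is at rest and released (z of plug in the frame of mouth below 0.005 m and horizontal distance between plug and mouth below 0.003 m and angle between plug's own z axis and vertical below 0.1 rad and x of latch in the frame of coupling below 0.001 m and linear speed of plug below 0.02 m/s); the robot touches nothing.
It fails at once if the locked plug is pulled against the latch with more than 25 N (contact force between plug and latch above 25 N and z of plug in the frame of mouth below 0.0065 m and x of latch in the frame of coupling below 0.001 m).
It fails at once if the plug is forced: it presses on the coupling's body with more than 50 N (contact force between plug and coupling above 50 N).
It fails at once if a brass insert is moved by more than 15 mm (distance of any of barb_a, barb_b from where it was at the start of the episode above 0.015 m).
It fails at once if a tool or part lying on the bench is moved by more than 20 mm (distance of any of spanner, driver, centering_ring, blank_flange, gasket, grease_jar from where it was at the start of the episode above 0.02 m).
It also fails if it takes over 70 s, if anything falls off the work surface, if the arm or the gripper's body presses on something with over 40 N, if the wrist force passes 120 N, or if a joint passes its speed limit or range.

## Working session

There is one attempt and no reset: what is moved stays moved. The work goes in short steps, Python scripts to look and compute and a tool call to move; the robot and the scene stay as the last step left them, time stands still between calls to the robot, and variables do not carry over. Pictures are saved under pics/ and viewed, at most 10 in all, crops included, and the job is handed in when it is done.

Besides the shell and the picture viewer there is one more tool, called after ">>>" as a command line: name --argument value ..., lists and objects as JSON in quotes. servo_tool: Moves the arm, as the interface text tells. Its arguments: {"type":"object","properties":{"steps":{"type":"array"}},"required":["steps"]}

```bash
mkdir -p pics; cat > h.py <<'E'
import numpy as np, cv2
from workcell import sensors, imaging
def cam(n):
    o=sensors.get_obs(); d=imaging.get_image(n)
    c=d["color"]; H=c.shape[0]; f=H/2/np.tan(np.radians(d["vertical_fov"])/2)
    d["K"]=np.array([[f,0,d["cx"]],[0,f,d["cy"]],[0,0,1.]])
    if "rvec" in d:
        R=cv2.Rodrigues(np.array(d["rvec"],float))[0]; t=np.array(d["tvec"],float).ravel()
    else:
        T=np.eye(4);T[:3,:3]=cv2.Rodrigues(np.array(o["orientation"],float))[0];T[:3,3]=o["ee_pos"]
        W=np.linalg.inv(T@np.array(d["tool_from_camera"])); R=W[:3,:3];t=W[:3,3]
    d["R"],d["t"]=R,t; d["D"]=np.array([d["k1"],0,0,0,0.])
    return d
def cloud(d):
    H,W=d["range_z"].shape
    g=np.stack(np.meshgrid(np.arange(W),np.arange(H)),-1).reshape(-1,1,2).astype(float)
    s=cv2.undistortPoints(g,d["K"],d["D"]).reshape(H,W,2)
    z=d["range_z"][...,None].astype(float)
    P=np.concatenate([s*z,z],-1)
    return (P-d["t"])@d["R"], z[...,0]>0   # R^T(p-t)
def ray(d,uv):
    s=cv2.undistortPoints(np.array(uv,float).reshape(-1,1,2),d["K"],d["D"]).reshape(-1)
    return -d["R"].T@d["t"], d["R"].T@np.array([s[0],s[1],1])
def at_z(d,uv,z):
    c,v=ray(d,uv); return c+v*(z-c[2])/v[2]
def tri(rs):
    A=0;b=0
    for c,v in rs:
        v=v/np.linalg.norm(v);M=np.eye(3)-np.outer(v,v);A=A+M;b=b+M@c
    p=np.linalg.solve(A,b)
    return p,[np.linalg.norm((np.eye(3)-np.outer(v,v)/(v@v))@(p-c)) for c,v in rs]
def proj(d,p):
    return cv2.projectPoints(np.array(p,float).reshape(-1,1,3),cv2.Rodrigues(d["R"])[0],d["t"],d["K"],d["D"])[0].reshape(-1,2)
E
python3 - <<'E'
from h import *
import pickle
o=sensors.get_obs(); print({k:np.round(v,3) for k,v in o.items()})
for n in("scene","top"):
    d=cam(n); cv2.imwrite(f"pics/{n}0.png",d["color"]); pickle.dump(d,open(n+".pkl","wb"))
    P,m=cloud(d); print(n,d["K"][0,0],d["k1"],-d["R"].T@d["t"],m.mean())
E
```

```text
{'t': np.float64(0.0), 'qpos': array([ 1.133,  0.424,  1.631,  0.   ,  1.089, -0.019]), 'qvel': array([ 0.   ,  0.001,  0.001,  0.   , -0.001,  0.   ]), 'joint_torque': array([-1.0000e-03, -5.4461e+01, -2.7367e+01,  6.4000e-02,  2.3000e-02,
       -0.0000e+00]), 'ee_pos': array([253.911, 570.482, 221.9  ]), 'orientation': array([-6.530e-01, -3.073e+00,  2.000e-03]), 'ft_force': array([ 0.735, -1.163, -0.669]), 'moment': array([0.058, 0.011, 0.006]), 'grasp_force': np.float64(0.0), 'width': np.float64(87.927)}
scene 485.2738303089305 0.04667488293483742 [1333.4451832    30.48755461  769.72620341] 0.9960501700680272
top 536.7821463984019 -0.10779919198971738 [ 407.33345435   45.5538392  1263.80584382] 0.9961522108843538
```

View pics/scene0.png

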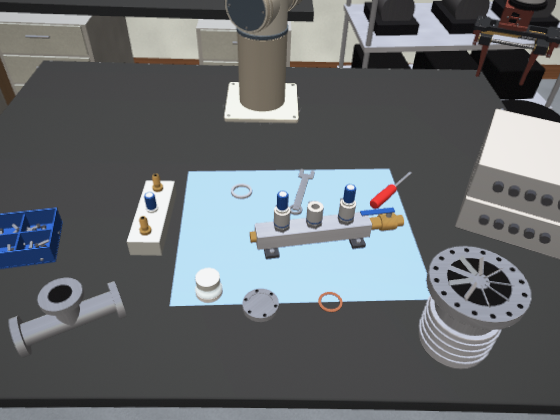

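View pics/top0.png

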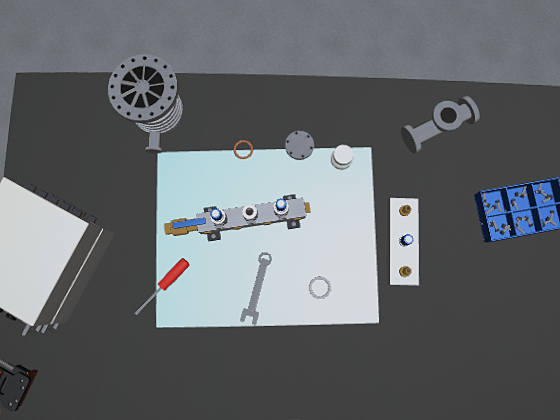

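Scene view: open coupling is the middle one, at about (315,208), with closed ones at (282,205) and (349,198). The plug is the blue grip in the rack's middle hole at (150,200), barbs at (157,183) and (145,226). Top view: mouth (250,212), plug (406,240), barbs (404,210) and (404,271), manifold slightly turned.

```bash
python3 - <<'E'
from h import *
import pickle
D={n:pickle.load(open(n+".pkl","rb")) for n in("scene","top")}
px={"plug":{"scene":(150,200),"top":(406,240)},"open":{"scene":(315,208),"top":(250,212)},"c1":{"scene":(349,198),"top":(217,215)},"c2":{"scene":(282,205),"top":(281,205)},"ba":{"scene":(157,183),"top":(404,210)},"bb":{"scene":(145,226),"top":(404,271)}}
for k,v in px.items():
    p,e=tri([ray(D[n],v[n]) for n in v]); print(k,"tri",p.round(0),np.round(e,1))
    for n in v:
        P,m=cloud(D[n]); u0,v0=v[n]; W=22
        Q=P[v0-W:v0+W,u0-W:u0+W].reshape(-1,3); C=D[n]["color"][v0-W:v0+W,u0-W:u0+W].reshape(-1,3).astype(int)
        z=Q[:,2]; near=np.hypot(*(Q[:,:2]-p[:2]).T)<26
        zt=np.percentile(z[near],97); s=near&(z>zt-4)
        mm=Q[s]; print("  ",n,"ztop",zt.round(1),"n",s.sum(),"mean",mm.mean(0).round(1),"bbox",mm.min(0).round(0),mm.max(0).round(0))
# enlarged crops montage
a=[]
for k in("plug","open"):
    for n in("scene","top"):
        u,v=px[k][n]; a.append(cv2.resize(D[n]["color"][v-20:v+20,u-25:u+25],(400,300),interpolation=cv2.INTER_CUBIC))
cv2.imwrite("pics/m1.png",np.vstack([np.hstack(a[:2]),np.hstack(a[2:])]))
# rack outline
P,m=cloud(D["top"]); s=(abs(P[...,2]-40)<5)&(P[...,1]<-270)&(P[...,1]>-420)&(P[...,0]>250)&(P[...,0]<650)
print("rack",cv2.minAreaRect(P[s][:,:2].astype(np.float32)),P[s][:,2].mean())
s=(abs(P[...,2]-52)<5)&(P[...,1]<260)&(P[...,1]>-150)&(P[...,0]>350)&(P[...,0]<600)
print("bar",cv2.minAreaRect(P[s][:,:2].astype(np.float32)),np.median(P[s][:,2]))
E
```

```text
plug tri [ 535. -230.   63.] [1.1 1.1]
   scene ztop 82.0 n 57 mean [ 540.4 -230.5   80.9] bbox [ 528. -241.   78.] [ 552. -221.   84.]
   top ztop 85.1 n 53 mean [ 534.8 -228.8   83.7] bbox [ 526. -238.   81.] [ 544. -218.   90.]
open tri [585. 124.  93.] [0.9 0.9]
   scene ztop 102.3 n 111 mean [589.7 123.9 100.9] bbox [571. 109.  98.] [606. 140. 104.]
   top ztop 104.8 n 95 mean [586.3 123.8 103. ] bbox [570. 109. 101.] [601. 140. 107.]
c1 tri [573. 194. 113.] [0.5 0.5]
   scene ztop 144.2 n 64 mean [577.6 192.7 143.2] bbox [566. 182. 140.] [587. 202. 146.]
   top ztop 147.4 n 63 mean [573.1 193.1 145.9] bbox [564. 182. 143.] [583. 204. 150.]
c2 tri [599.  55. 113.] [0.2 0.2]
   scene ztop 144.5 n 65 mean [601.9  55.7 143.6] bbox [589.  46. 141.] [612.  66. 146.]
   top ztop 147.2 n 68 mean [597.3  54.9 145.5] bbox [587.  44. 143.] [607.  65. 150.]
ba tri [ 587. -199.  156.] [5.3 5.3]Traceback (most recent call last):
  File "<stdin>", line 11, in <module>
    return _quantile_unchecked(
        a, q, axis, out, overwrite_input, method, keepdims, weights)
    return _ureduce(a,
                    func=_quantile_ureduce_func,
    ...<5 lines>...
                    overwrite_input=overwrite_input,
                    method=method)
    r = func(a, **kwargs)
    result = _quantile(arr,
                       quantiles=q,
    ...<2 lines>...
                       out=out,
                       weights=wgt)
    slices_having_nans = np.isnan(arr[-1, ...])
                                  ~~~^^^^^^^^^
IndexError: index -1 is out of bounds for axis 0 with size 0
```

The depth data agrees with the text: plug top at 82, mouth at 102, closed grips at 144. The plug is at about (536,-229) and the mouth at about (587,124), with the row turned about 10°. I'll fly over the coupling and refine with the wrist camera.

>>> servo_tool --steps '[[[0.0208,-0.0279,0.002],[0,0,-3.5],0],[[0.0208,-0.0279,0.002],[0,0,-3.5],0],[[0.0208,-0.0279,0.002],[0,0,-3.5],0],[[0.0208,-0.0279,0.002],[0,0,-3.5],0],[[0.0208,-0.0279,0.002],[0,0,-3.5],0],[[0.0208,-0.0279,0.002],[0,0,-3.5],0],[[0.0208,-0.0279,0.002],[0,0,-3.5],0],[[0.0208,-0.0279,0.002],[0,0,-3.5],0]]'

```text
t: 0.77
ee_pos: [421.0, 346.2, 238.5]
orientation: [-1.381, -2.822, 0.001]
ft_force: [1.0, -0.3, -0.2]
width: 44.3
grasp_force: 0.0
```

>>> servo_tool --steps '[[[0.0208,-0.0279,0.002],[0,0,-3.5],0],[[0.0208,-0.0279,0.002],[0,0,-3.5],0],[[0.0208,-0.0279,0.002],[0,0,-3.5],0],[[0.0208,-0.0279,0.002],[0,0,-3.5],0],[[0.0208,-0.0279,0.002],[0,0,-3.5],0],[[0.0208,-0.0279,0.002],[0,0,-3.5],0],[[0.0208,-0.0279,0.002],[0,0,-3.5],0],[[0.0208,-0.0279,0.002],[0,0,-3.5],0]]'

```text
t: 1.43
ee_pos: [587.5, 122.9, 254.5]
orientation: [-2.023, -2.403, 0.001]
ft_force: [0.5, 0.3, -0.5]
width: 44.2
grasp_force: 0.0
```

```bash
python3 - <<'E'
from h import *
import pickle
o=sensors.get_obs(); print({k:np.round(o[k],3) for k in("t","ee_pos","orientation","qpos","width","ft_force")})
d=cam("wrist"); cv2.imwrite("pics/w1.png",d["color"]); pickle.dump(d,open("w1.pkl","wb"))
print(d["tool_from_camera"],d["K"][0,0],d["k1"],proj(d,[587,124,102]))
E
```

```text
{'t': np.float64(1.433), 'ee_pos': array([587.474, 122.936, 254.474]), 'orientation': array([-2.023e+00, -2.403e+00,  1.000e-03]), 'qpos': array([0.186, 0.353, 1.658, 0.   , 1.131, 0.015]), 'width': np.float64(44.174), 'ft_force': array([ 0.459,  0.343, -0.487])}
[[-5.58994742e-04 -9.66065117e-01 -2.58298039e-01  7.05123822e+01]
 [ 9.99999829e-01 -4.95370602e-04 -3.11401464e-04 -1.63809162e-01]
 [ 1.72880836e-04 -2.58298169e-01  9.66065229e-01 -1.62940265e+02]
 [ 0.00000000e+00  0.00000000e+00  0.00000000e+00  1.00000000e+00]] 294.5593157511016 -0.009241741179144362 [[284.16587378 194.93643985]]
```

View pics/w1.png

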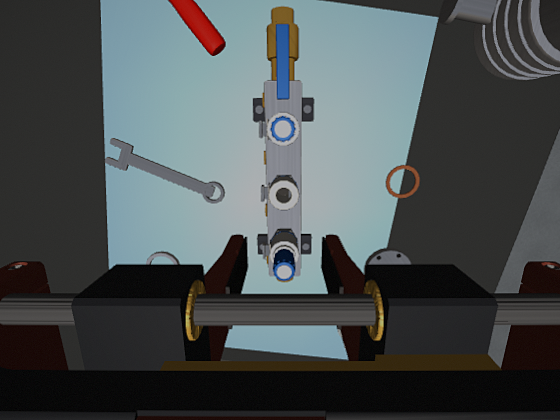

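Wrist view: open mouth at (284,194), closed plugs at (283,128) and (284,262), tool axis aligned with the row. I'll take a second view, moved 60 mm in -y, and triangulate the bore.

>>> servo_tool --steps '[[[0,-0.015,0],[0,0,0],0],[[0,-0.015,0],[0,0,0],0],[[0,-0.015,0],[0,0,0],0],[[0,-0.015,0],[0,0,0],0],[[0,0,0],[0,0,0],0],[[0,0,0],[0,0,0],0],[[0,0,0],[0,0,0],0],[[0,0,0],[0,0,0],0]]'

```text
t: 2.15
ee_pos: [586.6, 65.4, 254.7]
orientation: [-2.018, -2.408, -0.0]
ft_force: [0.3, -0.0, 0.0]
width: 43.9
grasp_force: 0.0
```

```bash
cat > m.py <<'E'
from h import *
def ring(d,p,zt,rmax=20,dz=4):
    """centre of points near height zt about p (top faces): minEnclosing + mean"""
    P,m=cloud(d); s=m&(np.hypot(P[...,0]-p[0],P[...,1]-p[1])<rmax)&(abs(P[...,2]-zt)<dz)
    pix=np.argwhere(s)[:,::-1].astype(np.float32)
    Q=P[s]; (cx,cy),r=cv2.minEnclosingCircle(Q[:,:2].astype(np.float32))
    return dict(n=int(s.sum()),z=float(np.median(Q[:,2])),c=np.round((cx,cy),1),r=round(r,1),mean=Q[:,:2].mean(0).round(1),pix=np.array(cv2.minEnclosingCircle(cv2.convexHull(pix))[0]))
def hole(d,uv,w=9):
    u,v=map(int,np.round(uv)); g=cv2.cvtColor(d["color"],cv2.COLOR_BGR2GRAY)[v-w:v+w+1,u-w:u+w+1].astype(float)
    t=(g[w-2:w+3,w-2:w+3].mean()+np.percentile(g,90))/2
    n,l,st,c=cv2.connectedComponentsWithStats((g<t).astype(np.uint8)); i=l[w,w]
    return np.array(c[i])+[u-w,v-w],st[i]
E
python3 - <<'E'
from m import *
import pickle
d1=pickle.load(open("w1.pkl","rb")); print(sensors.get_obs()["ee_pos"].round(1)); d2=cam("wrist"); pickle.dump(d2,open("w2.pkl","wb"))
hs=[]
for d in(d1,d2):
    uv=proj(d,[587,124,102])[0]; r=ring(d,(587,124),102); h,st=hole(d,uv); hs.append((d,h,r["pix"]))
    print(uv.round(1),r,"hole",h.round(1),st,at_z(d,h,102).round(1))
print("tri hole",tri([ray(d,h) for d,h,_ in hs]),"tri rim",tri([ray(d,p) for d,_,p in hs]))
cv2.imwrite("pics/w2.png",np.hstack([cv2.resize(d["color"][int(h[1])-25:int(h[1])+26,int(h[0])-25:int(h[0])+26],(400,400),interpolation=cv2.INTER_CUBIC) for d,h,_ in hs]))
for d in(d1,d2):
  for p in((575,193),(600,55.)): print(ring(d,p,144,14))
E
```

```text
[586.6  65.4 254.7]
[284.2 194.9] {'n': 557, 'z': 102.92150818704407, 'c': array([586.1, 123.3]), 'r': 17.3, 'mean': array([586.3, 124.3]), 'pix': array([283.38372803, 194.91860962])} hole [283.3 195. ] [  1   2  16  15 189] [586.1 123.8 102. ]
[294.5 142.2] {'n': 608, 'z': 102.8244906419357, 'c': array([586.4, 123.6]), 'r': 17.0, 'mean': array([586.4, 123.7]), 'pix': array([293.85183716, 142.36573792])} hole [293.6 142.1] [  0   1  16  17 219] [586.  123.9 102. ]
tri hole (array([586.0150053 , 123.97853892, 102.86977272]), [np.float64(0.04309302565018592), np.float64(0.043093025650192865)]) tri rim (array([586.28198076, 123.70202518, 101.22549723]), [np.float64(0.10310415027131366), np.float64(0.10310415027144275)])
{'n': 485, 'z': 145.1536332682421, 'c': array([573.8, 192.5]), 'r': 11.6, 'mean': array([573.9, 192.7]), 'pix': array([282.62265015, 128.90565491])}
{'n': 372, 'z': 145.21379407451147, 'c': array([599. ,  55.3]), 'r': 11.8, 'mean': array([598.6,  56.3]), 'pix': array([284., 270.])}
{'n': 595, 'z': 144.99858007632926, 'c': array([574. , 192.8]), 'r': 11.6, 'mean': array([573.9, 192.3]), 'pix': array([295.59091187,  60.31818008])}
{'n': 400, 'z': 145.16753851801286, 'c': array([599.1,  55.1]), 'r': 11.6, 'mean': array([598.5,  55.9]), 'pix': array([295., 217.])}
```

View pics/w2.png

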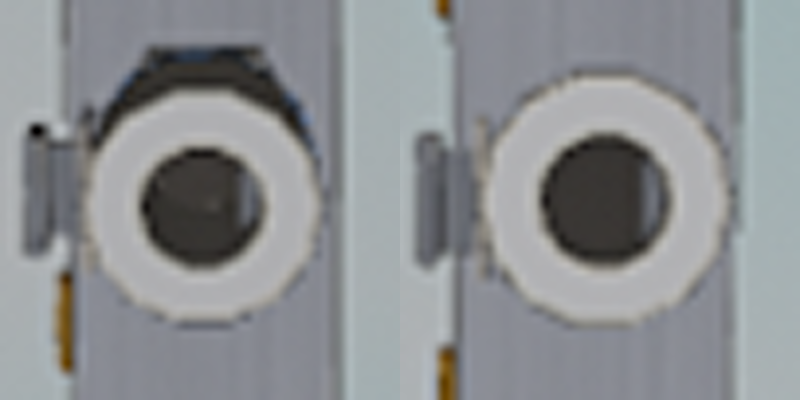

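Crops: bore centred at (283,195) and (294,142), with the tooth visible on its right (+x) and the thumb tab on the left. Both views and the midpoint of the neighbours agree on a mouth at (586.4, 123.9, 102.5). Next, the rack.

>>> servo_tool --steps '[[[-0.0063,-0.0365,-0.0025],[0,0,0],0],[[-0.0063,-0.0365,-0.0025],[0,0,0],0],[[-0.0063,-0.0365,-0.0025],[0,0,0],0],[[-0.0063,-0.0365,-0.0025],[0,0,0],0],[[-0.0063,-0.0365,-0.0025],[0,0,0],0],[[-0.0063,-0.0365,-0.0025],[0,0,0],0],[[-0.0063,-0.0365,-0.0025],[0,0,0],0],[[-0.0063,0,-0.0025],[0,0,0],0]]'

```text
t: 2.87
ee_pos: [536.6, -195.5, 234.8]
orientation: [2.021, 2.402, -0.001]
ft_force: [0.7, -0.2, 0.3]
width: 43.9
grasp_force: 0.0
```

```bash
python3 - <<'E'
from m import *
import pickle
print(sensors.get_obs()["ee_pos"].round(1)); d=cam("wrist"); pickle.dump(d,open("w3.pkl","wb"))
print(proj(d,[536,-229.5,82]),ring(d,(536,-229.5),82,15))
E
```

```text
[ 536.6 -195.5  234.8]
[[278.52600329 224.49025653]] {'n': 300, 'z': 83.27603180097823, 'c': array([ 537.1, -230.6]), 'r': 11.7, 'mean': array([ 537. , -229.5]), 'pix': array([279.5, 224.5])}
```

>>> servo_tool --steps '[[[0,-0.02,0],[0,0,0],0],[[0,-0.02,0],[0,0,0],0],[[0,0,0],[0,0,0],0],[[0,0,0],[0,0,0],0],[[0,0,0],[0,0,0],0],[[0,0,0],[0,0,0],0],[[0,0,0],[0,0,0],0],[[0,0,0],[0,0,0],0]]'

```text
t: 3.58
ee_pos: [536.7, -230.0, 234.8]
orientation: [-2.018, -2.408, -0.0]
ft_force: [0.1, -0.3, 0.6]
width: 44.2
grasp_force: 0.0
```

```bash
python3 - <<'E'
from m import *
import pickle
o=sensors.get_obs();print(o["ee_pos"].round(1),o["qpos"].round(2)); d=cam("wrist"); pickle.dump(d,open("w4.pkl","wb"))
d3=pickle.load(open("w3.pkl","rb"))
rs=[ring(x,(536,-229.5),82,15) for x in(d3,d)]
print(rs,tri([ray(x,r["pix"]) for x,r in zip((d3,d),rs)]))
P,m=cloud(d); s=m&(abs(P[...,2]-40)<4)&(np.hypot(P[...,0]-536,P[...,1]+229.5)<130)
print("rack",cv2.minAreaRect(P[s][:,:2].astype(np.float32)))
cv2.imwrite("pics/w4.png",d["color"])
E
```

```text
[ 536.7 -230.   234.8] [-0.43  0.35  1.71  0.    1.08 -0.6 ]
[{'n': 300, 'z': 83.27603180097823, 'c': array([ 537.1, -230.6]), 'r': 11.7, 'mean': array([ 537. , -229.5]), 'pix': array([279.5, 224.5])}, {'n': 317, 'z': 83.24298476135289, 'c': array([ 537. , -230.6]), 'r': 11.6, 'mean': array([ 537. , -229.9]), 'pix': array([284.65625   , 195.79167175])}] (array([ 537.23574766, -230.86458869,   77.30709623]), [np.float64(0.0389831563651613), np.float64(0.038983156365120716)])
rack ((537.2508544921875, -230.81826782226562), (66.49405670166016, 200.41683959960938), 89.91519165039062)
```

View pics/w4.png

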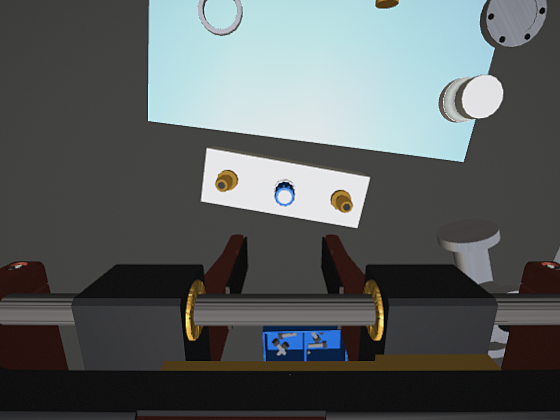

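Wrist view: plug at (285,196) between barbs at (227,181) and (343,201), with the fingers lined up. The plug (537.1,-230.4, top 82–83) coincides with the rack centre. Descending to TCP z = 50, which leaves the tips 4 mm above the collar, then closing.

>>> servo_tool --steps '[[[0.0004,-0.0005,-0.028],[0,0,0],0],[[0,0,-0.028],[0,0,0],0],[[0,0,-0.028],[0,0,0],0],[[0,0,-0.028],[0,0,0],0],[[0,0,-0.028],[0,0,0],0],[[0,0,-0.028],[0,0,0],0],[[0,0,-0.0124],[0,0,0],0],[[0,0,-0.0044],[0,0,0],0]]'

```text
t: 4.3
ee_pos: [535.5, -230.6, 47.7]
orientation: [-2.017, -2.404, 0.002]
ft_force: [-0.5, -0.4, 0.3]
width: 43.8
grasp_force: 0.0
```

>>> servo_tool --steps '[[[0,0,0],[0,0,0],0],[[0,0,0],[0,0,0],0],[[0,0,0],[0,0,0],-0.8],[[0,0,0],[0,0,0],-0.9],[[0,0,0],[0,0,0],-1],[[0,0,0],[0,0,0],-1],[[0,0,0],[0,0,0],-1],[[0,0,0],[0,0,0],-1]]'

```text
t: 4.97
ee_pos: [537.4, -231.7, 50.8]
orientation: [2.018, 2.406, 0.001]
ft_force: [-1.2, 0.2, 6.0]
width: 21.7
grasp_force: 30.0
```

>>> servo_tool --steps '[[[0,0,0.004],[0,0,0],-1],[[0,0,0.008],[0,0,0],-1],[[0,0,0.02],[0,0,0],-1],[[0,0,0.026],[0,0,0],-1],[[0,0,0.034],[0,0,0],-1],[[0,0,0.034],[0,0,0],-1],[[0,0,0.024],[0,0,0],-1],[[0,0,0.01],[0,0,0],-1]]'

```text
t: 5.63
ee_pos: [538.5, -232.1, 214.3]
orientation: [2.016, 2.402, 0.003]
ft_force: [-0.6, -0.8, 0.5]
width: 21.4
grasp_force: 30.0
```

>>> servo_tool --steps '[[[0.0031,0.0222,0],[0,0,0],-1],[[0.0031,0.0222,0],[0,0,0],-1],[[0.0031,0.0222,0],[0,0,0],-1],[[0.0031,0.0222,0],[0,0,0],-1],[[0.0031,0.0222,0],[0,0,0],-1],[[0.0031,0.0222,0],[0,0,0],-1],[[0.0031,0.0222,0],[0,0,0],-1],[[0.0031,0.0222,0],[0,0,0],-1]]'

```text
t: 6.3
ee_pos: [561.1, -52.7, 209.0]
orientation: [-2.018, -2.406, 0.001]
ft_force: [0.6, -0.4, -0.9]
width: 21.5
grasp_force: 30.0
```

>>> servo_tool --steps '[[[0.0031,0.0222,0],[0,0,0],-1],[[0.0031,0.0222,0],[0,0,0],-1],[[0.0031,0.0222,0],[0,0,0],-1],[[0.0031,0.0222,0],[0,0,0],-1],[[0.0031,0.0222,0],[0,0,0],-1],[[0.0031,0.0222,0],[0,0,0],-1],[[0.0031,0.0222,0],[0,0,0],-1],[[0.0031,0.0222,0],[0,0,0],-1]]'

```text
t: 6.97
ee_pos: [585.9, 124.8, 209.0]
orientation: [-2.019, -2.406, 0.002]
ft_force: [0.1, -1.0, -0.5]
width: 21.2
grasp_force: 30.0
```

>>> servo_tool --steps '[[[0,0,0],[0,0,0],-1],[[0,0,0],[0,0,0],-1],[[0,0,0],[0,0,0],-1],[[0,0,0],[0,0,0],-1],[[0,0,0],[0,0,0],-1],[[0,0,0],[0,0,0],-1],[[0,0,0],[0,0,0],-1],[[0,0,0],[0,0,0],-1]]'

```text
t: 7.63
ee_pos: [586.5, 123.3, 209.9]
orientation: [2.02, 2.406, 0.0]
ft_force: [-0.2, 0.9, -0.5]
width: 21.7
grasp_force: 30.0
```

```bash
python3 - <<'E'
from m import *
import pickle
o=sensors.get_obs();print({k:np.round(o[k],3) for k in("t","ee_pos","orientation","width","grasp_force","ft_force","moment")}); d=cam("wrist"); pickle.dump(d,open("w5.pkl","wb"))
e=o["ee_pos"]
for z in (e[2]+32,e[2]+33): print(ring(d,e[:2],z,16,5))
P,m=cloud(d); s=m&(np.hypot(P[...,0]-e[0],P[...,1]-e[1])<9.5)
print(np.percentile(P[s][:,2],[5,50,95]).round(1))
t=cam("top"); s=cam("scene"); pickle.dump((t,s),open("ts5.pkl","wb"))
a=[]
for x in(d,t,s):
    u,v=proj(x,e+[0,0,10])[0].astype(int); u=np.clip(u,40,519); v=np.clip(v,40,379)
    a.append(cv2.resize(x["color"][v-40:v+40,u-40:u+40],(266,266),interpolation=cv2.INTER_CUBIC))
cv2.imwrite("pics/w5.png",np.hstack(a))
E
```

```text
{'t': np.float64(7.633), 'ee_pos': array([586.544, 123.345, 209.929]), 'orientation': array([2.02 , 2.406, 0.   ]), 'width': np.float64(21.678), 'grasp_force': np.float64(30.0), 'ft_force': array([-0.191,  0.872, -0.521]), 'moment': array([-0.013,  0.021,  0.024])}
{'n': 1693, 'z': 242.2130877366948, 'c': array([586.3, 124.8]), 'r': 15.0, 'mean': array([585.9, 126.6]), 'pix': array([284.5       , 272.63513184])}
{'n': 1659, 'z': 242.28089009147732, 'c': array([586.3, 124.8]), 'r': 15.0, 'mean': array([586. , 126.4]), 'pix': array([284.85049438, 273.67495728])}
[ 65.9 242.2 243.5]
```

View pics/w5.png

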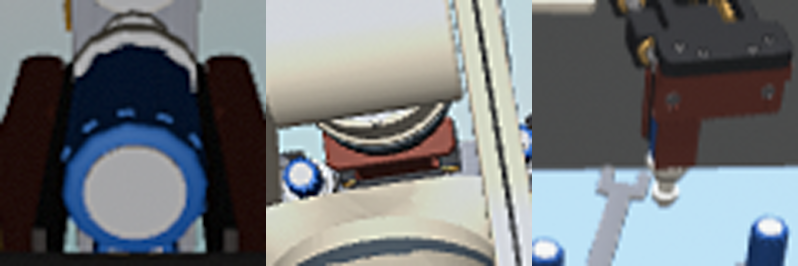

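Crops: the plug is held upright between the pads (wrist), and its white collar and nose are visible below the fingers (scene). Next I'll measure its axis offset in the hand, excluding the red fingers.

```bash
python3 - <<'E'
from m import *
import pickle
d=pickle.load(open("w5.pkl","rb")); P,m=cloud(d); c=d["color"].astype(int)
s=m&(abs(P[...,2]-242.2)<2.5)&(c[...,0]>90)&(c[...,0]>=c[...,2]-5)&(np.hypot(P[...,0]-586.5,P[...,1]-123.5)<18)
s=cv2.morphologyEx(s.astype(np.uint8),cv2.MORPH_OPEN,np.ones((3,3)))>0
Q=P[s]; print(s.sum(),cv2.minEnclosingCircle(Q[:,:2].astype(np.float32)),Q.mean(0).round(1),Q.min(0).round(1),Q.max(0).round(1))
w=m&(abs(P[...,2]-242.2)<2.5)&(c.min(-1)>120)&(np.hypot(P[...,0]-586.5,P[...,1]-123.5)<14)
Q=P[w]; print(w.sum(),cv2.minEnclosingCircle(Q[:,:2].astype(np.float32)),Q.mean(0).round(2))
E
```

```text
1262 ((586.2354125976562, 124.86418914794922), 10.798467636108398) [586.1 125.3 242.4] [575.8 114.5 239.8] [596.3 135.5 244.5]
672 ((587.6329345703125, 124.64043426513672), 9.036957740783691) [586.06 124.99 242.73]
```

>>> servo_tool --steps '[[[0.0002,-0.001,-0.012],[0,0,0],-1],[[0,0,-0.016],[0,0,0],-1],[[0,0,-0.016],[0,0,0],-1],[[0,0,-0.012],[0,0,0],-1],[[0,0,-0.006],[0,0,0],-1],[[0,0,-0.003],[0,0,0],-1],[[0,0,0],[0,0,0],-1],[[0,0,0],[0,0,0],-1]]'

```text
t: 8.45
ee_pos: [587.1, 122.9, 145.2]
orientation: [2.019, 2.406, 0.001]
ft_force: [-0.2, -0.1, -1.0]
width: 21.6
grasp_force: 30.0
```

>>> servo_tool --steps '[[[0,0,-0.003],[0,0,0],-1],[[0,0,-0.003],[0,0,0],-1],[[0,0,-0.003],[0,0,0],-1],[[0,0,-0.003],[0,0,0],-1],[[0,0,0],[0,0,0],-1],[[0,0,0],[0,0,0],-1],[[0,0,0],[0,0,0],-1],[[0,0,0],[0,0,0],-1]]'

```text
t: 9.12
ee_pos: [586.8, 122.8, 133.0]
orientation: [2.019, 2.407, 0.0]
ft_force: [0.3, -0.4, -0.8]
width: 21.5
grasp_force: 30.0
```

No contact forces; the nose is in the bore. Now down to the tooth.

>>> servo_tool --steps '[[[0,0,-0.001],[0,0,0],-1],[[0,0,-0.001],[0,0,0],-1],[[0,0,-0.001],[0,0,0],-1],[[0,0,-0.001],[0,0,0],-1],[[0,0,-0.001],[0,0,0],-1],[[0,0,-0.001],[0,0,0],-1],[[0,0,0],[0,0,0],-1],[[0,0,0],[0,0,0],-1]]'

```text
t: 9.78
ee_pos: [586.3, 122.7, 126.6]
orientation: [-2.019, -2.406, 0.001]
ft_force: [-2.0, 0.4, 0.1]
width: 21.2
grasp_force: 30.0
```

>>> servo_tool --steps '[[[0,0,-0.001],[0,0,0],-1],[[0,0,-0.001],[0,0,0],-1],[[0,0,-0.001],[0,0,0],-1],[[0,0,-0.001],[0,0,0],-1],[[0,0,0],[0,0,0],-1],[[0,0,0],[0,0,0],-1],[[0,0,0],[0,0,0],-1],[[0,0,0],[0,0,0],-1]]'

```text
t: 10.45
ee_pos: [586.1, 122.5, 122.4]
orientation: [-2.019, -2.406, 0.002]
ft_force: [-5.2, -2.5, -1.7]
width: 21.6
grasp_force: 30.0
```

The tooth is pushing in -x and being driven back. Continuing.

>>> servo_tool --steps '[[[0,0,-0.001],[0,0,0],-1],[[0,0,-0.001],[0,0,0],-1],[[0,0,-0.001],[0,0,0],-1],[[0,0,-0.001],[0,0,0],-1],[[0,0,-0.001],[0,0,0],-1],[[0,0,-0.001],[0,0,0],-1],[[0,0,0],[0,0,0],-1],[[0,0,0],[0,0,0],-1]]'

```text
t: 11.12
ee_pos: [587.0, 122.9, 116.3]
orientation: [2.019, 2.406, 0.001]
ft_force: [0.2, 0.7, -9.9]
width: 21.2
grasp_force: 30.0
```

>>> servo_tool --steps '[[[0,0,-0.001],[0,0,0],-1],[[0,0,-0.001],[0,0,0],-1],[[0,0,-0.001],[0,0,0],-1],[[0,0,0],[0,0,0],-1],[[0,0,0],[0,0,0],-1],[[0,0,0],[0,0,0],-1],[[0,0,0],[0,0,0],-1],[[0,0,0],[0,0,0],-1]]'

```text
t: 11.78
ee_pos: [587.1, 122.9, 114.1]
orientation: [2.019, 2.406, 0.001]
ft_force: [-0.6, -1.5, -1.0]
width: 21.4
grasp_force: 30.0
```

>>> servo_tool --steps '[[[0,0,-0.0005],[0,0,0],-1],[[0,0,-0.0005],[0,0,0],-1],[[0,0,0],[0,0,0],-1],[[0,0,0],[0,0,0],-1],[[0,0,0],[0,0,0],-1],[[0,0,0],[0,0,0],-1],[[0,0,0],[0,0,0],-1],[[0,0,0],[0,0,0],-1]]'

```text
t: 12.45
ee_pos: [586.8, 122.8, 112.9]
orientation: [2.019, 2.407, 0.0]
ft_force: [0.8, -0.1, -0.8]
width: 21.5
grasp_force: 30.0
```

```bash
python3 - <<'E'
from m import *
import pickle
o=sensors.get_obs();print({k:np.round(o[k],3) for k in("t","ee_pos","ft_force","moment")}); s=cam("scene");w=cam("wrist"); pickle.dump((s,w),open("sw6.pkl","wb"))
e=o["ee_pos"]; P,m=cloud(w); q=m&(np.hypot(P[...,0]-586.2,P[...,1]-124.5)<9); print(np.percentile(P[q][:,2],[20,50,80]).round(1))
a=[]
for x,p in((s,e),(w,[570,120,95])):
    u,v=proj(x,p)[0].astype(int); u=np.clip(u,30,529); v=np.clip(v,30,389)
    a.append(cv2.resize(x["color"][v-30:v+30,u-30:u+30],(400,400),interpolation=cv2.INTER_CUBIC))
cv2.imwrite("pics/w6.png",np.hstack(a))
E
```

```text
{'t': np.float64(12.45), 'ee_pos': array([586.849, 122.837, 112.93 ]), 'ft_force': array([ 0.841, -0.058, -0.813]), 'moment': array([-0.049,  0.027, -0.014])}
[145.  145.5 146.1]
```

View pics/w6.png

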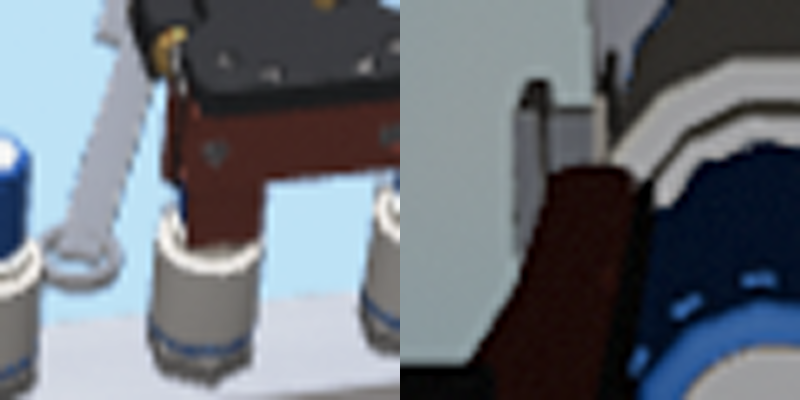

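Crops: the collar looks down on the rim, and the thumb tab is visible to the left of the finger, out. The plug top at 145.5 is about level with the neighbours' 145.2. There is no axial load yet, so I'll press gently until the collar bears.

>>> servo_tool --steps '[[[0,0,-0.0004],[0,0,0],-1],[[0,0,-0.0004],[0,0,0],-1],[[0,0,0],[0,0,0],-1],[[0,0,0],[0,0,0],-1],[[0,0,0],[0,0,0],-1],[[0,0,0],[0,0,0],-1],[[0,0,0],[0,0,0],-1],[[0,0,0],[0,0,0],-1]]'

```text
t: 13.22
ee_pos: [586.9, 122.8, 112.8]
orientation: [2.019, 2.407, 0.001]
ft_force: [-3.2, -1.1, 5.9]
width: 21.6
grasp_force: 30.0
```

>>> servo_tool --steps '[[[0,0,-0.0004],[0,0,0],-1],[[0,0,-0.0004],[0,0,0],-1],[[0,0,0],[0,0,0],-1],[[0,0,0],[0,0,0],-1],[[0,0,0],[0,0,0],-1],[[0,0,0],[0,0,0],-1],[[0,0,0],[0,0,0],-1],[[0,0,0],[0,0,0],-1]]'

```text
t: 13.88
ee_pos: [586.9, 122.8, 112.8]
orientation: [2.019, 2.406, 0.001]
ft_force: [-5.4, -0.3, 11.9]
width: 21.3
grasp_force: 30.0
```

It bears rigidly at 112.8 with 12 N, so the collar is home. Now relieving the load and pulling up in small steps to find the latch play.

>>> servo_tool --steps '[[[0,0,0.0005],[0,0,0],-1],[[0,0,0.0005],[0,0,0],-1],[[0,0,0.0005],[0,0,0],-1],[[0,0,0.0005],[0,0,0],-1],[[0,0,0.0005],[0,0,0],-1],[[0,0,0],[0,0,0],-1],[[0,0,0],[0,0,0],-1],[[0,0,0],[0,0,0],-1]]'

```text
t: 14.55
ee_pos: [586.7, 122.7, 113.6]
orientation: [-2.019, -2.407, 0.0]
ft_force: [-0.4, 0.2, -0.8]
width: 21.4
grasp_force: 30.0
```

>>> servo_tool --steps '[[[0,0,0.0004],[0,0,0],-1],[[0,0,0.0004],[0,0,0],-1],[[0,0,0],[0,0,0],-1],[[0,0,0],[0,0,0],-1],[[0,0,0],[0,0,0],-1],[[0,0,0],[0,0,0],-1],[[0,0,0],[0,0,0],-1],[[0,0,0],[0,0,0],-1]]'

```text
t: 15.22
ee_pos: [586.7, 122.8, 114.6]
orientation: [-2.019, -2.407, 0.0]
ft_force: [0.3, -0.6, -1.1]
width: 21.4
grasp_force: 30.0
```

>>> servo_tool --steps '[[[0,0,0.0004],[0,0,0],-1],[[0,0,0.0004],[0,0,0],-1],[[0,0,0],[0,0,0],-1],[[0,0,0],[0,0,0],-1],[[0,0,0],[0,0,0],-1],[[0,0,0],[0,0,0],-1],[[0,0,0],[0,0,0],-1],[[0,0,0],[0,0,0],-1]]'

```text
t: 15.88
ee_pos: [586.7, 122.8, 115.4]
orientation: [-2.019, -2.407, 0.0]
ft_force: [0.4, 0.7, 0.0]
width: 21.7
grasp_force: 30.0
```

>>> servo_tool --steps '[[[0,0,0.0004],[0,0,0],-1],[[0,0,0.0004],[0,0,0],-1],[[0,0,0],[0,0,0],-1],[[0,0,0],[0,0,0],-1],[[0,0,0],[0,0,0],-1],[[0,0,0],[0,0,0],-1],[[0,0,0],[0,0,0],-1],[[0,0,0],[0,0,0],-1]]'

```text
t: 16.55
ee_pos: [586.6, 122.8, 116.0]
orientation: [-2.019, -2.407, 0.0]
ft_force: [1.0, 0.1, -4.0]
width: 21.3
grasp_force: 30.0
```

Bearing on the tooth after about 3.2 mm of play. Increasing the pull.

>>> servo_tool --steps '[[[0,0,0.0004],[0,0,0],-1],[[0,0,0.0004],[0,0,0],-1],[[0,0,0],[0,0,0],-1],[[0,0,0],[0,0,0],-1],[[0,0,0],[0,0,0],-1],[[0,0,0],[0,0,0],-1],[[0,0,0],[0,0,0],-1],[[0,0,0],[0,0,0],-1]]'

```text
t: 17.22
ee_pos: [586.4, 122.7, 116.5]
orientation: [-2.019, -2.406, 0.001]
ft_force: [3.0, 0.3, -14.6]
width: 21.6
grasp_force: 30.0
```

>>> servo_tool --steps '[[[0,0,-0.0002],[0,0,0],-1],[[0,0,0],[0,0,0],-1],[[0,0,0],[0,0,0],-1],[[0,0,0],[0,0,0],-1],[[0,0,0],[0,0,0],-1],[[0,0,0],[0,0,0],-1],[[0,0,0],[0,0,0],-1],[[0,0,0],[0,0,0],-1]]'

```text
t: 17.88
ee_pos: [586.5, 122.7, 116.6]
orientation: [-2.019, -2.406, 0.001]
ft_force: [1.4, 0.2, -15.5]
width: 21.3
grasp_force: 30.0
```

>>> servo_tool --steps '[[[0,0,0],[0,0,0],-1],[[0,0,0],[0,0,0],-1],[[0,0,0],[0,0,0],-1],[[0,0,0],[0,0,0],-1],[[0,0,0],[0,0,0],-1],[[0,0,0],[0,0,0],-1],[[0,0,0],[0,0,0],-1],[[0,0,0],[0,0,0],-1]]'

```text
t: 18.55
ee_pos: [586.6, 122.8, 116.7]
orientation: [-2.019, -2.407, 0.0]
ft_force: [0.5, 0.5, -17.6]
width: 21.5
grasp_force: 30.0
```

>>> servo_tool --steps '[[[0,0,0],[0,0,0],-1],[[0,0,0],[0,0,0],-1],[[0,0,0],[0,0,0],-1],[[0,0,0],[0,0,0],-1],[[0,0,0],[0,0,0],-1],[[0,0,0],[0,0,0],-1],[[0,0,0],[0,0,0],-1],[[0,0,0],[0,0,0],-1]]'

```text
t: 19.22
ee_pos: [586.6, 122.8, 116.7]
orientation: [-2.019, -2.407, 0.0]
ft_force: [2.1, -0.6, -17.8]
width: 21.2
grasp_force: 30.0
```

The force is creeping up to about 17 N because the arm keeps closing its residual error. Backing off to about 12 N.

>>> servo_tool --steps '[[[0,0,-0.0003],[0,0,0],-1],[[0,0,0],[0,0,0],-1],[[0,0,0],[0,0,0],-1],[[0,0,0],[0,0,0],-1],[[0,0,0],[0,0,0],-1],[[0,0,0],[0,0,0],-1],[[0,0,0],[0,0,0],-1],[[0,0,0],[0,0,0],-1]]'

```text
t: 19.88
ee_pos: [586.7, 122.8, 116.5]
orientation: [-2.019, -2.407, 0.0]
ft_force: [-1.0, 0.5, -15.1]
width: 21.3
grasp_force: 30.0
```

>>> servo_tool --steps '[[[0,0,-0.0003],[0,0,0],-1],[[0,0,0],[0,0,0],-1],[[0,0,0],[0,0,0],-1],[[0,0,0],[0,0,0],-1],[[0,0,0],[0,0,0],-1],[[0,0,0],[0,0,0],-1],[[0,0,0],[0,0,0],-1],[[0,0,0],[0,0,0],-1]]'

```text
t: 20.55
ee_pos: [586.8, 122.8, 116.3]
orientation: [2.019, 2.407, 0.0]
ft_force: [-1.2, -0.9, -10.4]
width: 21.4
grasp_force: 30.0
```

>>> servo_tool --steps '[[[0,0,0],[0,0,0],-1],[[0,0,0],[0,0,0],-1],[[0,0,0],[0,0,0],-1],[[0,0,0],[0,0,0],-1],[[0,0,0],[0,0,0],-1],[[0,0,0],[0,0,0],-1],[[0,0,0],[0,0,0],-1],[[0,0,0],[0,0,0],-1]]'

```text
t: 21.22
ee_pos: [586.9, 122.8, 116.3]
orientation: [2.019, 2.407, 0.0]
ft_force: [-1.7, -0.2, -9.0]
width: 21.7
grasp_force: 30.0
```

>>> servo_tool --steps '[[[0,0,0.0002],[0,0,0],-1],[[0,0,0],[0,0,0],-1],[[0,0,0],[0,0,0],-1],[[0,0,0],[0,0,0],-1],[[0,0,0],[0,0,0],-1],[[0,0,0],[0,0,0],-1],[[0,0,0],[0,0,0],-1],[[0,0,0],[0,0,0],-1]]'

```text
t: 21.88
ee_pos: [586.8, 122.8, 116.4]
orientation: [2.019, 2.407, 0.0]
ft_force: [-0.5, 0.6, -11.5]
width: 21.3
grasp_force: 30.0
```

>>> servo_tool --steps '[[[0,0,0],[0,0,0],-1],[[0,0,0],[0,0,0],-1],[[0,0,0],[0,0,0],-1],[[0,0,0],[0,0,0],-1],[[0,0,0],[0,0,0],-1],[[0,0,0],[0,0,0],-1],[[0,0,0],[0,0,0],-1],[[0,0,0],[0,0,0],-1]]'

```text
t: 22.55
ee_pos: [586.7, 122.8, 116.3]
orientation: [-2.019, -2.407, 0.0]
ft_force: [-0.9, -0.6, -11.8]
width: 21.2
grasp_force: 30.0
```

>>> servo_tool --steps '[[[0,0,0],[0,0,0],-1],[[0,0,0],[0,0,0],-1],[[0,0,0],[0,0,0],-1],[[0,0,0],[0,0,0],-1],[[0,0,0],[0,0,0],-1],[[0,0,0],[0,0,0],-1],[[0,0,0],[0,0,0],-1],[[0,0,0],[0,0,0],-1]]'

```text
t: 23.22
ee_pos: [586.7, 122.8, 116.4]
orientation: [2.019, 2.407, -0.0]
ft_force: [-1.0, 0.2, -12.0]
width: 21.5
grasp_force: 30.0
```

A steady 12 N held for over 1.3 s. Lowering back into the play, releasing and retreating.

>>> servo_tool --steps '[[[0,0,-0.0005],[0,0,0],-1],[[0,0,-0.001],[0,0,0],-1],[[0,0,-0.001],[0,0,0],-1],[[0,0,0],[0,0,0],-1],[[0,0,0],[0,0,0],-1],[[0,0,0],[0,0,0],-1],[[0,0,0],[0,0,0],-1],[[0,0,0],[0,0,0],-1]]'

```text
t: 23.88
ee_pos: [587.1, 122.8, 114.2]
orientation: [2.019, 2.406, 0.001]
ft_force: [-2.4, -0.8, -0.7]
width: 21.6
grasp_force: 30.0
```

>>> servo_tool --steps '[[[0,0,0],[0,0,0],-0.3],[[0,0,0],[0,0,0],0],[[0,0,0],[0,0,0],0],[[0,0,0],[0,0,0],0],[[0,0,0],[0,0,0],0],[[0,0,0],[0,0,0],0],[[0,0,0],[0,0,0],0],[[0,0,0],[0,0,0],0]]'

```text
t: 24.55
ee_pos: [586.7, 122.8, 113.9]
orientation: [2.019, 2.407, 0.0]
ft_force: [0.5, 0.1, -0.3]
width: 43.8
grasp_force: 0.0
```

>>> servo_tool --steps '[[[0,0,0.005],[0,0,0],0],[[0,0,0.015],[0,0,0],0],[[0,0,0.025],[0,0,0],0],[[0,0,0.025],[0,0,0],0],[[0,0,0.025],[0,0,0],0],[[0,0,0.025],[0,0,0],0],[[0,0,0.015],[0,0,0],0],[[0,0,0.005],[0,0,0],0]]'

```text
t: 25.22
ee_pos: [588.2, 123.1, 257.4]
orientation: [2.017, 2.404, 0.006]
ft_force: [-0.7, -0.9, -0.5]
width: 43.9
grasp_force: 0.0
```

>>> servo_tool --steps '[[[0,-0.015,0],[0,0,0],0],[[0,-0.015,0],[0,0,0],0],[[0,-0.015,0],[0,0,0],0],[[0,-0.015,0],[0,0,0],0],[[0,0,0],[0,0,0],0],[[0,0,0],[0,0,0],0],[[0,0,0],[0,0,0],0],[[0,0,0],[0,0,0],0]]'

```text
t: 25.88
ee_pos: [586.4, 62.8, 253.2]
orientation: [-2.019, -2.406, 0.001]
ft_force: [1.0, -0.1, 0.5]
width: 43.7
grasp_force: 0.0
```

```bash
python3 - <<'E'
from m import *
o=sensors.get_obs();print({k:np.round(o[k],3) for k in("t","ee_pos","ft_force","width")}); w=cam("wrist")
for p in((586.4,124),(574,192.5),(599,55)): print(ring(w,p,145,14,6))
u,v=proj(w,[586,124,120])[0].astype(int)
v=max(v,70); cv2.imwrite("pics/w7.png",cv2.resize(w["color"][v-70:v+70,u-90:u+90],(771,600),interpolation=cv2.INTER_CUBIC))
E
```

```text
{'t': np.float64(25.883), 'ee_pos': array([586.434,  62.828, 253.228]), 'ft_force': array([ 0.999, -0.13 ,  0.48 ]), 'width': np.float64(43.669)}
{'n': 478, 'z': 145.21768188556769, 'c': array([586.7, 123.8]), 'r': 11.6, 'mean': array([586.7, 124. ]), 'pix': array([296.26965332, 141.11236572])}
{'n': 608, 'z': 144.95176070529033, 'c': array([573.9, 192.6]), 'r': 11.7, 'mean': array([573.9, 192.1]), 'pix': array([296.5,  57. ])}
{'n': 419, 'z': 145.20125251067523, 'c': array([599. ,  54.9]), 'r': 11.8, 'mean': array([598.5,  55.9]), 'pix': array([295.67211914, 214.94213867])}
```

View pics/w7.png

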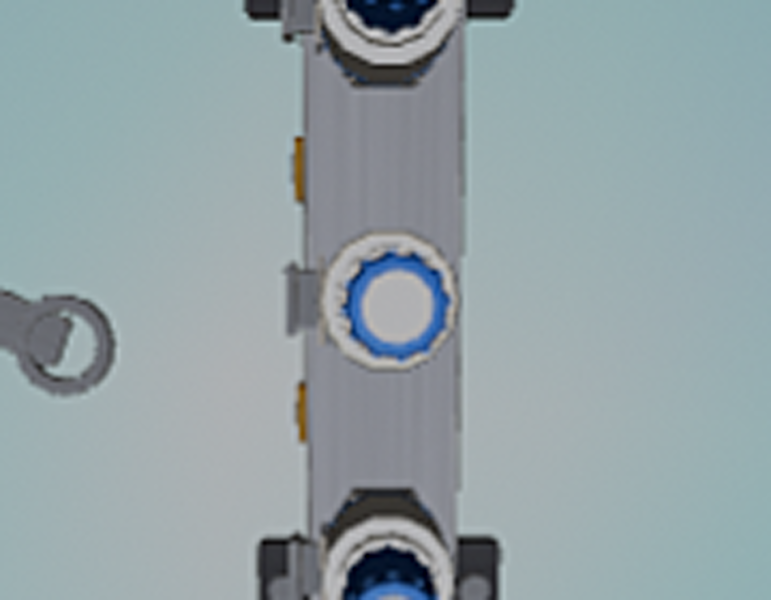

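The crop shows the middle plug upright at (395,305), with its top level with its neighbours (145.2) and within 0.5 mm of the mouth's centre. The thumb tab at (300,300) is out, and the gripper is clear.

```bash
python3 -c "
from workcell import close_job
print(close_job())"
```

```text
the job is handed in; nothing more can be done
None
```

The blanking plug is locked in the middle coupling: collar home, thumb tab out, and it held a steady 12 N pull for over 1.3 s (wrist readings peaked at about 18 N while I set the force); it is released and the job is handed in, with no verdict returned.

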